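# Find the packer that fits the gap

### The job

Find which of the three coloured packers in the rack fits the gap in the fitting jig: try them upright between the wooden fence and the sprung shoe, by feel, until one slides right down to the floor and is gripped by the pushed-back shoe, neither loose nor forced. Leave that one standing in the gap, fully home and flat against the fence, with the other two upright back in the rack's slots. Press gently (a packer that takes more than about 20 N is too thick), and leave the other things on the table alone.

Things in the scene. Friction and masses are not known exactly. Their poses are not given: they have to be found in the camera images.
- jig: fixed jig: plywood base 115 (x) by 185 mm (y), 12 mm thick, its top the floor of the gap; on it a wooden fence 70 mm long (x), 58 mm high over the table, and facing it the shoe of a blue press. Origin on the underside, below the foot of the fence's face; x runs along the gap, y from shoe to fence (fence at y 0 to +32 mm), z up. The fence's top 12 mm slopes back by 4 mm. Gap ends open
- gap_foot (a point): foot of the fence's face, half-way along it, on the gap's floor (12 mm above the table); axes as the jig's. A packer fully home stands on this floor, broad face flat on the fence: centre 50 mm above this point, half its thickness to the -y side. Fence and shoe rise 46 mm above this floor
- shoe (a joint): sprung aluminium shoe, 46 mm long and high, facing the fence: how far it is pushed back, in m: 0 at rest (gap empty or packer loose), 0.0046 at its stop. Yields at 4 N, then 0.5 N per mm. Its upper 22 mm slopes back by 7 mm. The press is set anew each time: the gap from resting shoe to fence is anything from 6 to 17.5 mm, not measured
- rack: packer rack fixed to the table: 206 mm (x) by 64 mm (y), three alike open-topped slots in a row along x, centres 62 mm apart, the middle one at the origin; each 50 mm (x) by 24 mm (y), floor 8 mm and walls 40 mm above the table. Origin on the underside at the centre, z up
- packer_red: red plastic packer with one white dot on its top edge, the thinnest: a plate 10 mm thick (y), 44 mm wide (x) and 100 mm high (z); origin at its centre, 50 mm above its foot. It starts upright in one of the rack's slots, foot 8 mm above the table, its y roughly along the rack's y
- packer_yellow: yellow plastic packer with two white dots on its top edge, the middle: a plate 14 mm thick (y), 44 mm wide (x) and 100 mm high (z); origin at its centre, 50 mm above its foot. It starts upright in one of the rack's slots, foot 8 mm above the table, its y roughly along the rack's y
- packer_blue: blue plastic packer with three white dots on its top edge, the thickest: a plate 18 mm thick (y), 44 mm wide (x) and 100 mm high (z); origin at its centre, 50 mm above its foot. It starts upright in one of the rack's slots, foot 8 mm above the table, its y roughly along the rack's y
- glue_bottle: white glue bottle with red cap, 186 mm high, a bystander; origin under its centre
- curved_clamp: black curved clamp lying flat, 81x123x16 mm, a bystander; origin under its centre
Not all that is in view belongs to the job. There is more than one size of the packer_yellow; the job needs the smaller.

How it is judged:
By the outcome, as a careful person would: the job done as asked, in the order asked, and still so for the second after the job is handed in, with the robot touching nothing.
It also fails if it takes over 72 s, if anything falls off the work surface, if the arm or the gripper's body presses on something with over 40 N, if the wrist force passes 120 N, or if a joint passes its speed limit or range.

### The arm

A 6-joint arm with a two-finger parallel gripper is mounted at the origin on the work surface; the furniture and walls round the work are solid. World frame = base frame: x ahead of the robot, y to its left, z up, the work surface at z = 0. Lengths are in mm, angles in rad, forces in N, time in s.
With the tool pointing down it reaches from about 350 to 975 mm from the base axis. Payload 7.1 kg.
Tool frame: the origin (TCP) lies at the very end of the fingers, on their centre line; the grasp point (between the pads) lies 19 mm behind it; z points along the fingers, y is the line along which they close (so a half turn about z gives the same grasp; the last joint's range is limited). The gripper opens to 88 mm and grips with 3 to 60 N. Pads are 20 mm wide; open, the fingers measure 115 mm over their backs; the gripper's body (75 mm by 178 mm) begins 61 mm behind the grasp point.
Start: joints at [1.213, 0.423, 1.63, -0, 1.089, -0.019], TCP at [207.69, 589.465, 222.675] pointing down, gripper open.
Joint ranges: [-3, 3], [-0.9, 2.11], [0.09, 2.58], [-1.31, 4.45], [0.11, 2.69], [-2.54, 2.54]. Speed limits (rad/s): [2.39, 2.39, 3.01, 3.14, 3.14, 3.14].

### API

Orientations are given as a rotation vector (axis times angle).
In Python, from workcell import * gives the robot as it stands.
- The arm moves only by the tool step_arm, never from a script. Its argument "deltas" is a list of rows, each a list of 3 entries, a list of its own where there are three numbers: the shift along the tool's x, y, z in units of 300 mm (1.0 is 300 mm), then the turn, a rotation vector about the tool's x, y, z in units of 1.5 rad (1.0 is 1.5 rad), then the gripper command: -1 is shut, 1 is fully open, values between are in proportion. In form: [[[dx, dy, dz], [rx, ry, rz], gripper], ...]. A call has 1 to 20 rows; each row is the pose to reach, as a shift and turn from the pose commanded when the call began, along the tool's axes at that moment; what a row does not reach only later rows make up. A row lasts 1/12 s, in which the tool goes at most 41.7 mm and 7.16 degrees, less where a joint would pass 70% of its speed; a pose out of reach is approached as far as the arm can. A call with a number of a shift or a turn outside -1 to 1 is refused whole. A call with a gripper value outside its range is refused whole. The fingers move at their own pace and stop on an object; the grip force is fixed at half the most. Time passes only in rows, so rows that repeat a pose let the fingers close. It gives the time, the measured TCP pose, the force, the opening and the grip force at its end, in the units of the state.
- get_obs(): the state, without advancing time (a new reading comes with each control period).
- get_image(name): name is "scene" or "top" or "wrist"; returns a dict with "pixels" (480x640x3 uint8, red, green, blue), "fx", "fy", "cx", "cy" (pixels), "T" (4x4, takes a point from camera to world coordinates). Camera axes: x right, y down, z forward; pixel columns grow to the right and rows downward; lengths in mm; the calibration is good to about 2 mm. A picture is of the moment at which its call begins. There is no depth.
- close_job(): hands the job in; it is judged then, once.
The state is a dict: "t": time; "qpos": joint angles; "qvel": joint speeds; "joint_torque": joint torques, N m; "ee_pos": TCP position; "orientation": TCP orientation; "ft_force": force on the tool from outside, world axes, zero at the start; "moment": the same for the moment, N m; "width": finger opening in mm; "grasp_force": force on a finger pad.
Only numpy, scipy, OpenCV 4.12 (cv2) and the standard library are available. Lean on these libraries where they do the work, as an engineer would, in place of code of your own. Each camera call takes 0.05 s, during which the arm holds its last target. There are 200 camera calls.

## Working session

There is one attempt and no reset: what is moved stays moved. The work goes in short steps, Python scripts to look and compute and a tool call to move; the robot and the scene stay as the last step left them, time stands still between calls to the robot, and variables do not carry over. Pictures are saved under pics/ and viewed, at most 10 in all, crops included, and the job is handed in when it is done.

Besides the shell and the picture viewer there is one more tool, called after "Call:" by a JSON object that holds its "api" and its "payload". step_arm: Moves the arm, as the interface text tells. Its arguments: {"type":"object","properties":{"deltas":{"type":"array","items":{"type":"array"}}},"required":["deltas"]}

```bash
mkdir -p pics; cat > h.py <<'E'
from workcell import *
import numpy as np, cv2
from scipy.spatial.transform import Rotation as R
def save(n,f):
    im=get_image(n); cv2.imwrite('pics/'+f,im['pixels'][:,:,::-1]); np.savez('pics/'+f+'.npz',**im); return im
def ray(im,u,v):
    T=np.array(im['T']); d=T[:3,:3]@np.array([(u-im['cx'])/im['fx'],(v-im['cy'])/im['fy'],1.]); return T[:3,3],d
def onz(im,u,v,z):
    o,d=ray(im,u,v); return o+d*(z-o[2])/d[2]
def tri(a,b):
    A=[];B=[]
    for im,u,v in (a,b):
        o,d=ray(im,u,v); d=d/np.linalg.norm(d); P=np.eye(3)-np.outer(d,d); A.append(P);B.append(P@o)
    return np.linalg.lstsq(np.vstack(A),np.hstack(B),rcond=None)[0]
def load(f): 
    d=np.load('pics/'+f+'.npz'); return {k:d[k] for k in d}
E
python3 - <<'E'
from h import *
for n in('scene','top','wrist'):
    im=save(n,n+'0.png'); print(n,im['fx'],im['cx'],im['cy'],np.round(im['T'],3).tolist())
o=get_obs(); print(o)
E
```

```text
scene 552.0486107224579 313.69207984393864 239.62021233847767 [[0.873, -0.226, 0.433, -110.176], [-0.488, -0.363, 0.794, -1212.287], [-0.023, -0.904, -0.427, 680.344], [0.0, 0.0, 0.0, 1.0]]
top 471.16756015180795 316.4047225854908 244.5243381992904 [[-0.023, -0.987, 0.161, 337.765], [-1.0, 0.023, -0.003, -94.607], [-0.001, -0.161, -0.987, 985.031], [0.0, 0.0, 0.0, 1.0]]
wrist 354.7948581648452 328.0478878110465 242.89755645392165 [[0.332, 0.901, 0.278, 130.199], [0.943, -0.317, -0.099, 616.7], [-0.002, 0.295, -0.955, 385.911], [0.0, 0.0, 0.0, 1.0]]
{'t': 0.15, 'qpos': array([ 1.21298336e+00,  4.23646718e-01,  1.63051473e+00, -1.21893561e-05,
        1.08857358e+00, -1.90114425e-02]), 'qvel': array([ 9.66796631e-04, -1.91571800e-03, -3.41508001e-03, -1.15832709e-03,
        1.55701588e-03, -3.17706714e-05]), 'joint_torque': array([ 2.43030636e-04, -5.44984102e+01, -2.73919451e+01,  6.43690000e-02,
        2.05328042e-02, -9.32141370e-05]), 'ee_pos': array([207.55878338, 589.07499556, 222.09175585]), 'orientation': array([-5.29603380e-01, -3.09642436e+00,  1.76573292e-03]), 'ft_force': array([-0.01048905,  0.82064111, -0.38289005]), 'moment': array([-0.016759  ,  0.02268067, -0.00564634]), 'grasp_force': 0.0, 'width': 88.10186719124968}
```

View pics/top0.png

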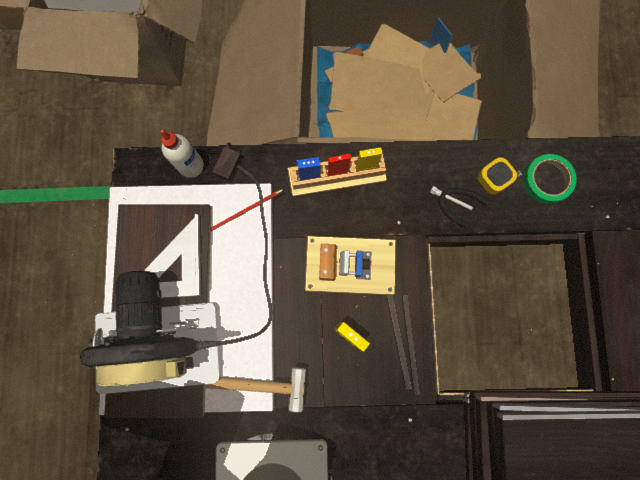

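View pics/scene0.png

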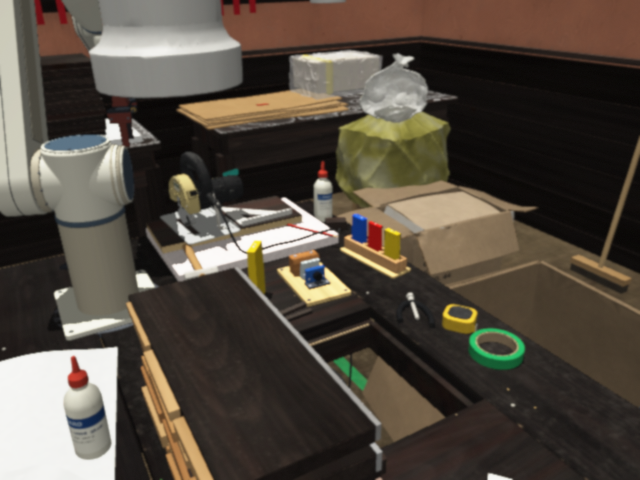

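The top view shows the rack at about (337,172), with blue at (308,167), red at (340,163) and yellow at (371,158). The jig is at (350,265), with the fence on its left (world +y) and the press on its right. A stray yellow packer stands at (352,335). The scene view shows the same packers at (360,228), (376,236) and (392,243), with the stray yellow at (257,265).

```bash
cat >> h.py <<'E'
HSV={'red':[((0,150,90),(6,255,255)),((174,150,90),(180,255,255))],'yellow':[((24,150,100),(34,255,255))],'blue':[((105,150,70),(122,255,255))]}
def blobs(im,c,amin=60):
    h=cv2.cvtColor(im['pixels'],cv2.COLOR_RGB2HSV); m=sum(cv2.inRange(h,a,b) for a,b in HSV[c])
    m=cv2.morphologyEx(m,cv2.MORPH_CLOSE,np.ones((5,5)))
    cs,_=cv2.findContours(m,cv2.RETR_EXTERNAL,cv2.CHAIN_APPROX_NONE)
    return sorted([k for k in cs if cv2.contourArea(k)>amin],key=cv2.contourArea,reverse=True)
E
python3 - <<'E'
from h import *
t=load('top0.png');s=load('scene0.png')
for n,im in(('top',t),('scene',s)):
  for c in HSV:
    for k in blobs(im,c)[:6]:
        print(n,c,cv2.contourArea(k),np.round(cv2.minAreaRect(k)[0]),cv2.boundingRect(k))
for n,(u,v) in dict(blue=(308,162),red=(340,158),yel=(371,153)).items(): print(n,onz(t,u,v,108).round())
for n,(u,v) in dict(tl=(307,236),tr=(396,238),br=(396,294),bl=(306,292)).items(): print('jig',n,onz(t,u,v,12).round())
for n,(u,v) in dict(tl=(288,167),tr=(385,153)).items(): print('rack',n,onz(t,u,v,40).round())
c=np.hstack([cv2.resize(t['pixels'][140:300,280:400],None,fx=3.7,fy=3.7),cv2.resize(s['pixels'][200:310,230:420][:, :],(355,592))[:592]])
cv2.imwrite('pics/c1.png',c[:592,:799,::-1])
E
```

```text
top red 365.0 [339. 164.] (328, 153, 24, 23)
top red 174.0 [168. 138.] (160, 130, 16, 17)
top red 126.5 [243. 211.] (211, 192, 65, 39)
top yellow 760.0 [497. 175.] (481, 158, 36, 34)
top yellow 392.5 [369. 159.] (356, 147, 27, 24)
top yellow 390.5 [353. 337.] (336, 322, 34, 30)
top blue 366.5 [309. 168.] (297, 157, 23, 23)
top blue 85.5 [359. 263.] (357, 252, 5, 23)
scene red 310.0 [374. 236.] (368, 221, 14, 30)
scene red 274.5 [ 78. 372.] (69, 357, 18, 31)
scene red 150.0 [62. 12.] (56, 0, 12, 25)
scene red 124.0 [39. 12.] (35, 0, 10, 25)
scene red 78.5 [236.   7.] (233, 0, 8, 15)
scene red 68.5 [252.   6.] (249, 0, 8, 14)
scene yellow 518.0 [255. 267.] (247, 241, 17, 52)
scene yellow 359.0 [392. 243.] (385, 228, 15, 31)
scene yellow 106.5 [459. 314.] (444, 305, 32, 18)
scene blue 293.5 [358. 228.] (351, 215, 15, 27)
scene blue 118.0 [315. 274.] (306, 266, 18, 16)
scene blue 76.0 [ 87. 422.] (76, 416, 22, 11)
blue [644. -84. 108.]
red [ 650. -147.  108.]
yel [ 659. -207.  108.]
jig tl [515. -78.  12.]
jig tr [ 507. -264.   12.]
jig br [ 390. -259.   12.]
jig bl [398. -74.  12.]
rack tl [658. -42.  40.]
rack tr [ 683. -246.   40.]
```

View pics/c1.png

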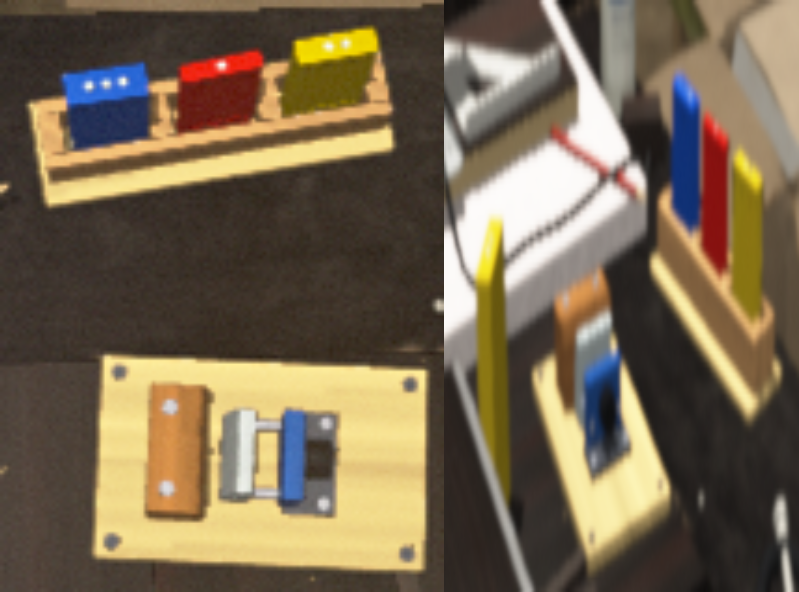

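The crop shows the jig with the fence on the left, then the gap, the shoe and the blue press. The stray yellow is taller than the one in the rack, so the rack's yellow is the right one. I'll move to a viewing pose over the jig and rack.

Call:
{"api": "step_arm", "payload": {"deltas": [[[0,0,-0.14],[0,0,0],1],[[0,0,-0.28],[0,0,0],1],[[0,0,-0.42],[0,0,0],1],[[-0.08,-0.08,-0.56],[0,0,0],1],[[-0.17,-0.17,-0.6],[0,0,0],1],[[-0.26,-0.26,-0.6],[0,0,0],1],[[-0.35,-0.35,-0.6],[0,0,0],1],[[-0.44,-0.44,-0.6],[0,0,0],1],[[-0.53,-0.53,-0.6],[0,0,0],1],[[-0.62,-0.62,-0.6],[0,0,0],1],[[-0.71,-0.71,-0.6],[0,0,0],1],[[-0.8,-0.8,-0.6],[0,0,0],1],[[-0.89,-0.89,-0.6],[0,0,0],1],[[-0.98,-0.98,-0.6],[0,0,0],1]]}}

```text
t: 1.32
ee_pos: [387.4, 212.6, 402.7]
orientation: [0.529, 3.097, 0.0]
ft_force: [0.7, 0.9, 0.3]
width: 87.9
grasp_force: 0.0
```

Call:
{"api": "step_arm", "payload": {"deltas": [[[-0.09,-0.09,0],[0,0,-0.05],1],[[-0.18,-0.18,0],[0,0,-0.1],1],[[-0.27,-0.27,0.05],[0,0,-0.15],1],[[-0.36,-0.36,0.1],[0,0,-0.2],1],[[-0.45,-0.45,0.15],[0,0,-0.2],1],[[-0.54,-0.54,0.2],[0,0,-0.2],1],[[-0.63,-0.63,0.25],[0,0,-0.2],1],[[-0.72,-0.72,0.3],[0,0,-0.2],1],[[-0.82,-0.82,0.34],[0,0,-0.2],1],[[-0.82,-0.82,0.34],[0,0,-0.2],1],[[-0.82,-0.82,0.34],[0,0,-0.2],1],[[-0.82,-0.82,0.34],[0,0,-0.2],1],[[-0.82,-0.82,0.34],[0,0,-0.2],1]]}}

```text
t: 2.4
ee_pos: [537.2, -98.3, 301.1]
orientation: [0.06, 3.141, 0.0]
ft_force: [0.0, 1.2, 0.6]
width: 87.6
grasp_force: 0.0
```

```bash
python3 - <<'E'
from h import *
im=save('wrist','w1.png'); o=get_obs(); print(o['t'],o['ee_pos'],o['orientation'],o['qpos'].round(2))
E
```

```text
2.45 [537.28753233 -98.1470687  301.31570162] [5.88267867e-02 3.14030073e+00 1.43435705e-04] [-0.2   0.22  1.73  0.    1.19 -1.74]
```

View pics/w1.png

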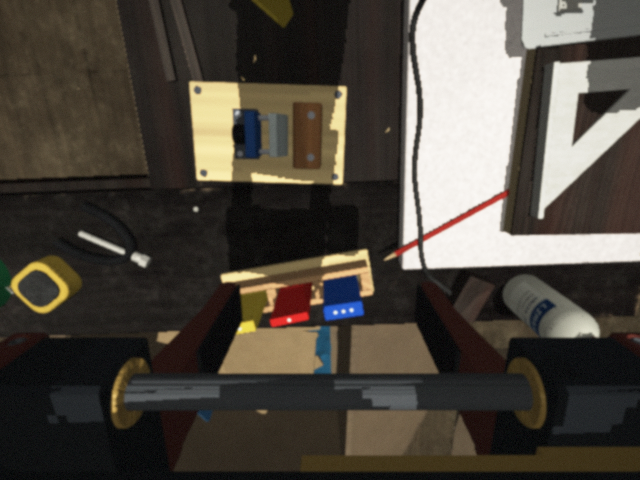

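The wrist picture shows the jig at (195-345, 85-183), with the fence at (307,135) and the shoe at (275,135). In the rack, blue's top edge is at (343,311), red's at (290,319) and yellow's at (248,325). Next is a close view of the jig.

Call:
{"api": "step_arm", "payload": {"deltas": [[[0.1,-0.04,0.05],[0,0,0],1],[[0.2,-0.08,0.1],[0,0,0],1],[[0.3,-0.11,0.15],[0,0,0],1],[[0.4,-0.14,0.2],[0,0,0],1],[[0.4,-0.14,0.2],[0,0,0],1],[[0.4,-0.14,0.2],[0,0,0],1],[[0.4,-0.14,0.2],[0,0,0],1],[[0.4,-0.14,0.2],[0,0,0],1]]}}

```text
t: 3.12
ee_pos: [417.8, -136.4, 241.9]
orientation: [0.059, 3.138, -0.001]
ft_force: [0.7, 0.3, 0.0]
width: 88.0
grasp_force: 0.0
```

```bash
python3 - <<'E'
from h import *
im=save('wrist','w2.png'); o=get_obs(); print(o['t'],o['ee_pos'],o['qpos'].round(2))
p=im['pixels'][130:330,200:460]; cv2.imwrite('pics/c2.png',cv2.resize(p,None,fx=3,fy=3,interpolation=cv2.INTER_CUBIC)[:,:,::-1])
E
```

```text
3.1667 [ 417.7286256  -136.42352974  241.71705247] [-0.34  0.12  2.    0.    1.02 -1.88]
```

View pics/c2.png

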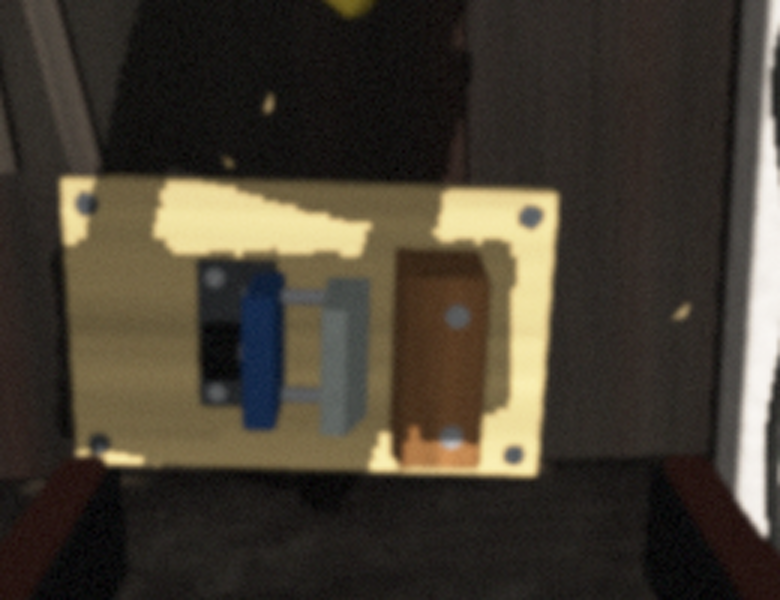

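The close view shows the gap between the shoe's right edge (crop x≈368) and the fence's left edge (crop x≈396). The plywood corners are at crop (60,178), (558,190), (540,476) and (77,466). I'll take these as numbers from both views.

```bash
python3 - <<'E'
from h import *
im=load('w2.png'); t=load('top0.png'); w1=load('w1.png')
C={'A':(60,178),'B':(558,190),'C':(540,476),'D':(77,466)}
P={k:onz(im,200+u/3,130+v/3,12) for k,(u,v) in C.items()}
for k in P: print(k,P[k].round(1))
# triangulation of plywood corners with top (A is robot side -y)
for k,(u,v) in {'A':(396,294),'B':(306,292),'C':(307,236),'D':(396,238)}.items():
    a=C[k]; print('tri',k,tri((im,200+a[0]/3,130+a[1]/3),(t,u,v)).round(1))
# bystander plane check with w1 corners
y=(P['B']-P['A']+P['C']-P['D'])[:2]; print('yaw of jig y',np.degrees(np.arctan2(y[1],y[0])), 'size',np.linalg.norm(P['B']-P['A']),np.linalg.norm(P['C']-P['B']), 'centre',sum(P.values())/4)
g=im['pixels'].astype(float)
for v in range(214,286,8):
    row=g[v-2:v+3].mean(0)[300:345]; print(v,' '.join('%d/%d'%(r[0],r[2]) for r in row[5:38]))
for u,v in((331,214),(331,284),(322,226),(322,260)): print((u,v),'z12',onz(im,u,v,12).round(1),'z36',onz(im,u,v,36).round(1),'z58',onz(im,u,v,58).round(1))
E
```

```text
A [ 391.5 -255.3   12. ]
B [402.8 -71.1  12. ]
C [518.5 -77.   12. ]
D [ 507.3 -263.3   12. ]
tri A [ 391.8 -259.7    0.6]
tri B [397.3 -74.8  39.4]
tri C [513.5 -78.3  22.5]
tri D [ 507.2 -264.    11.5]
yaw of jig y 86.53523671591672 size 184.53884537110352 115.87433913547217 centre [ 455.01287441 -166.68057058   12.        ]
214 165/101 161/98 160/98 160/98 161/97 161/98 161/98 171/105 188/116 204/129 208/134 210/135 209/134 205/131 193/120 169/102 134/79 116/69 113/67 111/65 112/67 112/65 113/68 112/65 111/66 108/64 96/54 78/41 68/33 64/30 68/33 68/32 67/33
222 116/68 115/68 111/67 108/69 100/68 96/70 94/70 92/68 91/69 94/71 92/69 95/70 95/71 94/69 94/69 96/70 96/71 99/70 107/70 112/68 114/67 114/67 116/68 115/67 113/66 107/61 89/49 67/32 59/25 59/25 61/25 64/25 64/27
230 91/83 90/83 85/82 79/77 75/76 73/73 73/74 71/73 72/73 72/74 72/73 72/73 72/73 70/72 72/73 71/72 72/72 80/69 96/69 108/66 114/67 114/67 115/68 114/67 111/65 100/57 82/44 63/28 59/26 60/26 66/28 70/29 71/30
238 105/65 99/69 97/85 96/94 98/99 96/98 98/101 98/100 96/98 92/93 85/86 77/78 72/74 73/74 72/73 72/74 73/70 
[... 851 characters left out ...]
109/65 110/65 110/65 110/64 110/65 108/62 94/52 76/38 62/28 60/26 62/24 67/28 74/30 82/32 89/35
278 122/71 121/72 122/72 122/73 120/71 120/71 122/73 121/73 121/72 121/73 123/73 122/72 121/71 121/72 121/71 122/72 122/71 123/72 135/80 157/93 191/118 224/144 241/163 240/163 221/136 160/90 93/47 66/28 82/35 112/44 144/57 163/66 174/72
(331, 214) z12 [ 424.  -133.1   12. ] z36 [ 418.6 -133.1   36. ] z58 [ 413.6 -133.1   58. ]
(331, 284) z12 [ 510.2 -136.1   12. ] z36 [ 499.5 -135.9   36. ] z58 [ 489.8 -135.7   58. ]
(322, 226) z12 [ 437.7 -143.9   12. ] z36 [ 431.4 -143.2   36. ] z58 [ 425.7 -142.6   58. ]
(322, 260) z12 [ 479.  -145.6   12. ] z36 [ 470.3 -144.9   36. ] z58 [ 462.2 -144.1   58. ]
```

At floor level the gap is about 9 to 9.6 mm, so red is the first candidate, to be confirmed by feel. The fence foot is near y≈-135 and the jig's y axis is at about 86.7°. Next I'll view the rack with the tool turned to its yaw.

Call:
{"api": "step_arm", "payload": {"deltas": [[[-0.07,0.02,0],[0,0,0.08],1],[[-0.14,0.04,0],[0,0,0.16],1],[[-0.21,0.06,0],[0,0,0.24],1],[[-0.28,0.08,0],[0,0,0.32],1],[[-0.35,0.1,0],[0,0,0.4],1],[[-0.42,0.12,0],[0,0,0.48],1],[[-0.49,0.14,0],[0,0,0.56],1],[[-0.56,0.16,0],[0,0,0.64],1],[[-0.63,0.18,0],[0,0,0.72],1],[[-0.7,0.18,0],[0,0,0.8],1],[[-0.77,0.18,0],[0,0,0.88],1],[[-0.77,0.18,0],[0,0,0.94],1],[[-0.77,0.18,0],[0,0,0.94],1],[[-0.77,0.18,0],[0,0,0.94],1],[[-0.77,0.18,0],[0,0,0.94],1]]}}

```text
t: 4.42
ee_pos: [648.8, -91.2, 240.6]
orientation: [-2.078, -2.356, 0.0]
ft_force: [0.1, -0.5, -0.1]
width: 88.3
grasp_force: 0.0
```

```bash
python3 - <<'E'
from h import *
im=save('wrist','w3.png'); o=get_obs(); print(o['t'],o['ee_pos'],o['orientation'],o['qpos'].round(2))
w1=load('w1.png')
for c in HSV:
  for n,a in(('w1',w1),('w3',im)):
    for k in blobs(a,c,100)[:4]:
        r=cv2.approxPolyDP(k,3,True)[:,0]; print(n,c,cv2.contourArea(k),cv2.boundingRect(k),r.tolist())
E
```

```text
4.4667 [648.67276156 -91.38028595 240.73780713] [-2.07884562e+00 -2.35522237e+00  1.89293265e-04] [-0.16  0.45  1.54 -0.    1.15 -0.28]
w1 red 1141.0 (269, 284, 42, 44) [[303, 284], [280, 289], [282, 296], [277, 297], [269, 319], [271, 326], [309, 318], [310, 298], [302, 298]]
w1 red 281.0 (423, 190, 85, 50) [[507, 190], [423, 239], [507, 195]]
w3 red 420.0 (238, 0, 44, 96) [[238, 0], [275, 92], [281, 95], [244, 0]]
w3 red 354.5 (320, 268, 12, 45) [[320, 268], [323, 311], [327, 312], [331, 311], [329, 270]]
w3 red 160.5 (280, 103, 18, 33) [[280, 103], [291, 135], [297, 132], [285, 104]]
w1 yellow 197.5 (11, 264, 56, 36) [[11, 281], [15, 288], [23, 273], [38, 267], [61, 285], [59, 299], [66, 293], [47, 264], [33, 264]]
w1 yellow 162.0 (236, 319, 21, 15) [[254, 319], [241, 322], [242, 330], [236, 332], [254, 330]]
w3 yellow 491.5 (321, 331, 16, 40) [[324, 331], [322, 369], [333, 370], [334, 334]]
w1 blue 1367.5 (323, 277, 42, 44) [[354, 277], [325, 282], [325, 320], [363, 315]]
w1 blue 292.5 (245, 112, 10, 44) [[247, 112], [247, 154], [254, 155], [253, 113]]
w3 blue 1075.5 (315, 186, 21, 63) [[321, 186], [315, 200], [316, 247], [332, 248], [335, 204], [332, 188]]
w3 blue 103.5 (116, 271, 40, 12) [[116, 274], [155, 280], [126, 272]]
```

View pics/w3.png

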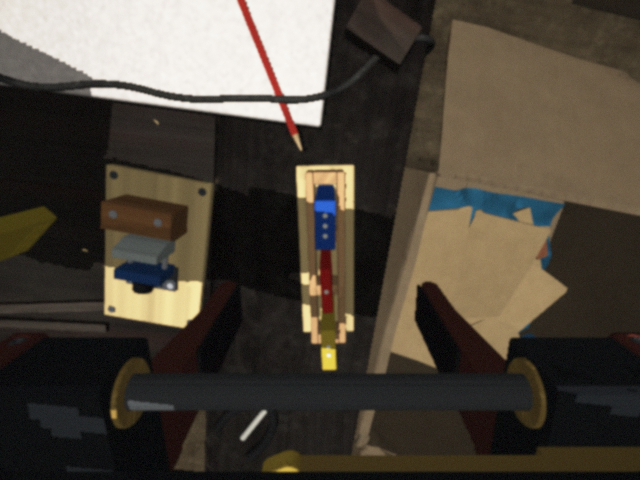

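In w3 the packers lie in one column: blue's top at (325,226), red's at (326,292) and yellow's at (329,357). I'll locate their dots in both views and triangulate.

```bash
cat >> h.py <<'E'
def dots(im,box):
    x,y,w,h=box; p=im['pixels'][y:y+h,x:x+w].astype(int).min(2).astype(float)
    return p
def dotc(im,u,v,r=7):
    p=im['pixels'][v-r:v+r+1,u-r:u+r+1].astype(float).min(2); p=np.clip(p-p.min()-0.5*(p.max()-p.min()),0,None)
    Y,X=np.mgrid[v-r:v+r+1,u-r:u+r+1]; return (X*p).sum()/p.sum(),(Y*p).sum()/p.sum()
E
python3 - <<'E'
from h import *
a=load('w1.png');b=load('w3.png')
for n,p,q in (('red',(290,320),(326,292)),('blue',(343,311),(325,226)),('yel',(247,326),(329,357))):
    A=dotc(a,*p,4 if n!='yel' else 4);B=dotc(b,*q,5); print(n,np.round(A,1),np.round(B,1),tri((a,*A),(b,*B)).round(1),onz(a,*A,108).round(1),onz(b,*B,108).round(1))
# rack wall corners in w3 (top z40)
for u,v in((306,170),(345,171),(312,343),(347,343)): print(onz(b,u,v,40).round(1))
print(b['pixels'][285:300:3,316:336].tolist()[2])
E
```

```text
red [288.7 319.6] [325.8 291.5] [ 653.1 -146.4  110.3] [ 654.4 -146.8  108. ] [ 653.2 -147.4  108. ]
blue [343. 311.] [324.7 225.7] [644.5 -85.3 110.5] [645.8 -85.2 108. ] [644.6 -86.  108. ]
yel [247.  326.4] [328.4 354.8] [ 658.4 -196.1  123.2] [ 661.3 -194.6  108. ] [ 664.  -213.6  108. ]
[620.3 -48.1  40. ]
[659.5 -44.2  40. ]
[ 648.8 -246.7   40. ]
[ 689.7 -241.5   40. ]
[[199, 156, 107], [206, 163, 113], [217, 172, 119], [217, 171, 118], [189, 138, 96], [146, 86, 60], [113, 43, 33], [108, 51, 44], [112, 81, 75], [124, 110, 103], [123, 115, 106], [122, 103, 96], [112, 73, 68], [102, 41, 36], [97, 24, 21], [85, 26, 17], [85, 46, 34], [93, 67, 46], [95, 73, 49], [93, 74, 49]]
```

```bash
python3 - <<'E'
from h import *
s=load('scene0.png');t=load('top0.png');w=load('w3.png')
def pr(im,p):
    q=np.linalg.inv(im['T'])@np.r_[p,1]; return (q[:2]/q[2]*[im['fx'],im['fy']]+[im['cx'],im['cy']]).round()
for p in((653,-147,108),(720,-147,0),(740,-147,75),(740,-147,150),(740,-90,150),(740,-200,150)): print(p,pr(s,p),pr(t,p),pr(w,p))
print('corner',tri((t,318,138),(w,432,190)).round())
print('flap tip L', tri((s,335,212),(t,208,145)).round(), 'table edge', onz(t,340,138,0).round())
o=get_obs(); Rt=R.from_rotvec(o['orientation']).as_matrix(); print((Rt.T@(np.array([653.5,-147,73])-o['ee_pos'])/300).round(3))
E
```

```text
(653, -147, 108) [376. 223.] [340. 157.] [326. 291.]
(720, -147, 0) [395. 255.] [337. 145.] [381. 260.]
(740, -147, 75) [402. 228.] [338. 122.] [411. 287.]
(740, -147, 150) [404. 202.] [340. 105.] [432. 325.]
(740, -90, 150) [390. 195.] [310. 106.] [448. 260.]
(740, -200, 150) [416. 208.] [368. 104.] [419. 380.]
corner [ 892. -107. -400.]
flap tip L [706. 130.  34.] table edge [ 735. -155.    0.]
[-0.186 -0.007  0.559]
```

Call:
{"api": "step_arm", "payload": {"deltas": [[[-0.1,0,0.06],[0,0,-0.01],0],[[-0.186,-0.007,0.15],[0,0,-0.01],0],[[-0.186,-0.007,0.27],[0,0,-0.01],0],[[-0.186,-0.007,0.35],[0,0,-0.01],0],[[-0.186,-0.007,0.43],[0,0,-0.01],0],[[-0.186,-0.007,0.5],[0,0,-0.01],0],[[-0.186,-0.007,0.56],[0,0,-0.01],0],[[-0.186,-0.007,0.56],[0,0,-0.01],0],[[-0.186,-0.007,0.56],[0,0,-0.01],-0.5],[[-0.186,-0.007,0.56],[0,0,-0.01],-1],[[-0.186,-0.007,0.56],[0,0,-0.01],-1],[[-0.186,-0.007,0.56],[0,0,-0.01],-1],[[-0.186,-0.007,0.56],[0,0,-0.01],-1],[[-0.186,-0.007,0.56],[0,0,-0.01],-1]]}}

```text
t: 5.63
ee_pos: [654.1, -147.4, 73.7]
orientation: [2.063, 2.367, 0.001]
ft_force: [-1.5, 0.5, 5.4]
width: 9.7
grasp_force: 30.0
```

Call:
{"api": "step_arm", "payload": {"deltas": [[[0,0,-0.06],[0,0,0],-1],[[0,0,-0.16],[0,0,0],-1],[[0,0,-0.28],[0,0,0],-1],[[0.01,-0.06,-0.3],[0,0,-0.08],-1],[[0.02,-0.12,-0.3],[0,0,-0.16],-1],[[0.03,-0.18,-0.3],[0,0,-0.24],-1],[[0.04,-0.24,-0.3],[0,0,-0.32],-1],[[0.05,-0.3,-0.3],[0,0,-0.4],-1],[[0.06,-0.36,-0.3],[0,0,-0.48],-1],[[0.07,-0.42,-0.3],[0,0,-0.56],-1],[[0.08,-0.48,-0.3],[0,0,-0.64],-1],[[0.09,-0.54,-0.3],[0,0,-0.72],-1],[[0.1,-0.6,-0.3],[0,0,-0.8],-1],[[0.11,-0.651,-0.3],[0,0,-0.88],-1],[[0.11,-0.651,-0.3],[0,0,-0.917],-1],[[0.11,-0.651,-0.3],[0,0,-0.917],-1],[[0.11,-0.651,-0.3],[0,0,-0.917],-1],[[0.11,-0.651,-0.3],[0,0,-0.917],-1],[[0.11,-0.651,-0.3],[0,0,-0.917],-1]]}}

```text
t: 7.22
ee_pos: [456.2, -141.3, 162.8]
orientation: [0.093, 3.14, -0.0]
ft_force: [0.2, 0.4, -0.3]
width: 9.5
grasp_force: 30.0
```

```bash
python3 - <<'E'
from h import *
im=save('wrist','w4.png'); o=get_obs(); print(o['t'],o['ee_pos'],o['orientation'],o['ft_force'],o['moment'],o['width'])
p=im['pixels'][130:390,180:480]; cv2.imwrite('pics/c4.png',cv2.resize(p,None,fx=2.3,fy=2.3,interpolation=cv2.INTER_CUBIC)[:,:,::-1])
E
```

```text
7.2667 [ 456.08413769 -141.28113991  162.70268956] [ 9.28145932e-02  3.13996674e+00 -1.18456111e-04] [ 0.68428179 -0.07880413 -0.42472479] [ 0.02956757  0.00675661 -0.00412731] 9.948876943544386
```

View pics/c4.png

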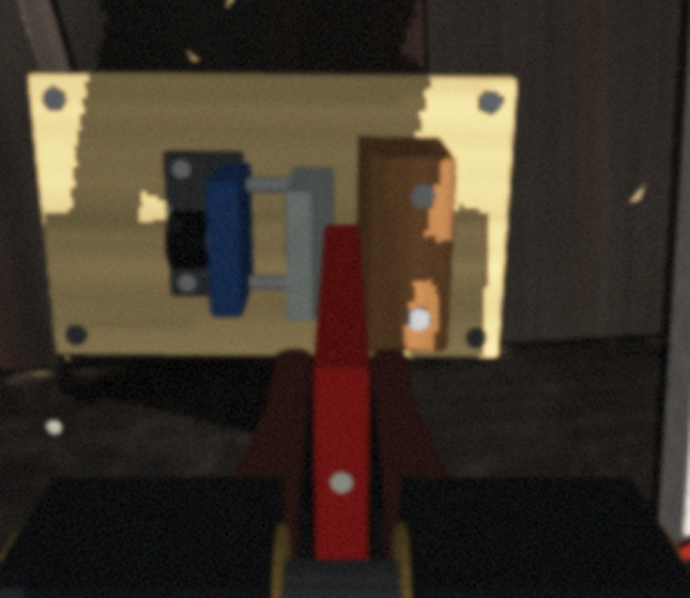

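The crop shows red held vertically, with its foot end at crop (342,226) against the gap between the shoe edge (333) and the fence edge (359). I'll compute the lateral offset from that.

```bash
python3 - <<'E'
from h import *
im=load('w4.png'); g=im['pixels'].astype(float)
for v in (205,210,215,220,224):
    r=g[v-1:v+2].mean(0); print(v,[(u,int(r[u,0]),int(r[u,2])) for u in range(318,342)])
for v in (232,240,260,280):
    r=g[v-1:v+2].mean(0); print('red',v,[(u,int(r[u,0]),int(r[u,1])) for u in list(range(316,328))+list(range(332,346))])
for v in (205,220): 
  for u in (325,336): print(u,v,onz(im,u,v,12).round(1))
print(onz(im,328.7,228.3,98).round(1), onz(im,180+342/2.3,130+483/2.3,198).round(1))
E
```

```text
205 [(318, 73, 73), (319, 73, 74), (320, 71, 71), (321, 73, 74), (322, 70, 71), (323, 75, 73), (324, 84, 72), (325, 98, 71), (326, 108, 68), (327, 114, 69), (328, 113, 67), (329, 114, 67), (330, 114, 68), (331, 113, 67), (332, 114, 67), (333, 112, 67), (334, 103, 60), (335, 88, 49), (336, 64, 30), (337, 56, 25), (338, 57, 24), (339, 59, 26), (340, 61, 26), (341, 63, 26)]
210 [(318, 71, 72), (319, 72, 73), (320, 73, 74), (321, 71, 71), (322, 71, 71), (323, 74, 72), (324, 81, 69), (325, 96, 68), (326, 109, 67), (327, 114, 66), (328, 115, 67), (329, 116, 68), (330, 115, 67), (331, 115, 68), (332, 114, 67), (333, 110, 65), (334, 102, 59), (335, 80, 44), (336, 64, 31), (337, 56, 24), (338, 54, 22), (339, 57, 22), (340, 62, 26), (341, 65, 25)]
215 [(318, 71, 71), (319, 72, 74), (320, 72, 73), (321, 70, 72), (322, 71, 71), (323, 71, 71), (324, 77, 66), (325, 94, 68), (326, 106, 66), (327, 112, 67), (328, 111, 65), (329, 113, 67), (330, 113, 66), (331, 113, 66), (332, 114, 67), (333, 107, 62), (334, 100, 57), (335, 80, 43), (336, 62, 29), (337, 56, 24), (338, 57, 22), (339, 59, 25), (340, 62
[... 1834 characters left out ...]
, 72, 18), (338, 67, 29), (339, 64, 39), (340, 66, 45), (341, 69, 46), (342, 70, 48), (343, 72, 48), (344, 72, 50), (345, 71, 47)]
red 280 [(316, 106, 81), (317, 90, 49), (318, 79, 24), (319, 77, 17), (320, 77, 14), (321, 76, 13), (322, 77, 15), (323, 78, 15), (324, 75, 13), (325, 76, 11), (326, 78, 15), (327, 77, 14), (332, 79, 18), (333, 77, 14), (334, 78, 15), (335, 78, 14), (336, 76, 14), (337, 76, 14), (338, 74, 17), (339, 71, 25), (340, 70, 38), (341, 69, 44), (342, 71, 49), (343, 70, 47), (344, 70, 47), (345, 69, 47)]
325 205 [ 435.7 -142.5   12. ]
336 205 [ 436.3 -132.6   12. ]
325 220 [ 449.5 -143.4   12. ]
336 220 [ 450.1 -133.4   12. ]
[ 434.7 -139.2   98. ] [ 456.1 -140.6  198. ]
```

The gap measures about 9.0 mm, centred on y≈-139 with the fence face at y≈-134.7. I'll shift 1 mm towards the fence and lower into the funnel.

Call:
{"api": "step_arm", "payload": {"deltas": [[[0,0.003,0.04],[0,0,0],-1],[[0,0.003,0.09],[0,0,0],-1],[[0,0.003,0.13],[0,0,0],-1],[[0,0.003,0.15],[0,0,0],-1],[[0,0.003,0.165],[0,0,0],-1],[[0,0.003,0.18],[0,0,0],-1],[[0,0.003,0.19],[0,0,0],-1],[[0,0.003,0.2],[0,0,0],-1],[[0,0.003,0.2],[0,0,0],-1]]}}

```text
t: 8.02
ee_pos: [456.1, -140.4, 102.7]
orientation: [0.092, 3.139, -0.0]
ft_force: [1.6, -0.9, -3.8]
width: 9.9
grasp_force: 30.0
```

Call:
{"api": "step_arm", "payload": {"deltas": [[[0,0,0.01],[0,0,0],-1],[[0,0,0.02],[0,0,0],-1],[[0,0,0.03],[0,0,0],-1],[[0,0,0.04],[0,0,0],-1],[[0,0,0.04],[0,0,0],-1]]}}

```text
t: 8.43
ee_pos: [455.8, -140.4, 90.2]
orientation: [0.092, 3.14, -0.0]
ft_force: [2.5, -0.4, -4.0]
width: 10.0
grasp_force: 30.0
```

Call:
{"api": "step_arm", "payload": {"deltas": [[[0,0,0.01],[0,0,0],-1],[[0,0,0.02],[0,0,0],-1],[[0,0,0.03],[0,0,0],-1],[[0,0,0.03],[0,0,0],-1],[[0,0,0.03],[0,0,0],-1]]}}

```text
t: 8.85
ee_pos: [455.6, -140.4, 81.1]
orientation: [-0.092, -3.14, 0.0]
ft_force: [2.0, -0.5, -5.5]
width: 10.0
grasp_force: 30.0
```

```bash
python3 - <<'E'
from h import *
for i in range(3):
    im=save('wrist','w5.png'); o=get_obs(); print(o['t'],o['ee_pos'].round(2),o['ft_force'].round(2),o['moment'].round(3),o['width'].round(2))
p=im['pixels'][130:390,180:480]; cv2.imwrite('pics/c5.png',cv2.resize(p,None,fx=2.3,fy=2.3,interpolation=cv2.INTER_CUBIC)[:,:,::-1])
E
```

```text
Traceback (most recent call last):
AttributeError: 'float' object has no attribute 'round'
```

```bash
python3 - <<'E'
from h import *
for i in range(3):
    im=save('wrist','w5.png'); o=get_obs(); print(o['t'],o['ee_pos'].round(2),o['ft_force'].round(2),o['moment'].round(3),o['width'])
p=im['pixels'][130:390,180:480]; cv2.imwrite('pics/c5.png',cv2.resize(p,None,fx=2.3,fy=2.3,interpolation=cv2.INTER_CUBIC)[:,:,::-1])
E
```

```text
8.95 [ 455.59 -140.37   81.19] [ 1.99 -1.36 -5.77] [-0.267 -0.615 -0.212] 9.58334237690312
9.0 [ 455.57 -140.38   81.27] [ 2.59 -1.39 -6.71] [-0.268 -0.612 -0.217] 10.03860981055606
9.05 [ 455.54 -140.36   81.32] [ 1.4  -0.75 -5.83] [-0.218 -0.482 -0.221] 9.796585016589509
```

View pics/c5.png

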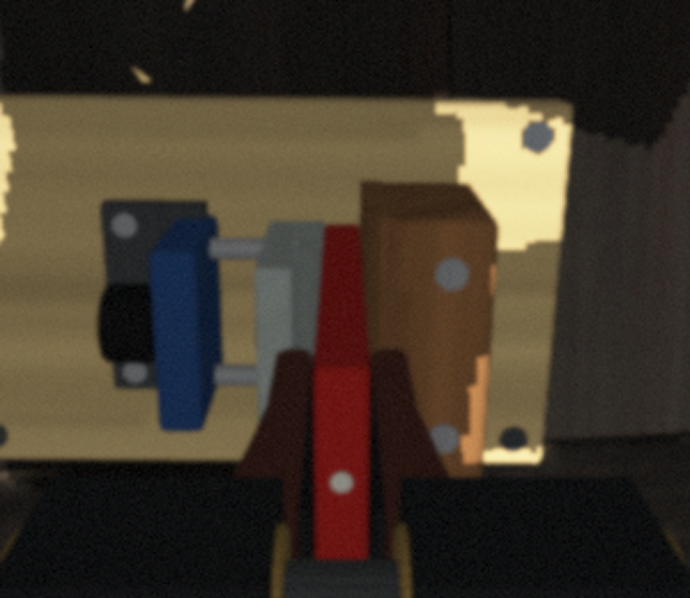

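Red now sits between the shoe (edge at crop 326) and the fence (361), touching both. The friction is about 6 N, so the shoe appears to be gripping. I'll go on down to the floor.

Call:
{"api": "step_arm", "payload": {"deltas": [[[0,0,0.005],[0,0,0],-1],[[0,0,0.01],[0,0,0],-1],[[0,0,0.01],[0,0,0],-1]]}}

```text
t: 9.3
ee_pos: [455.7, -140.4, 78.9]
orientation: [0.092, 3.14, -0.0]
ft_force: [0.4, -1.3, 0.8]
width: 10.1
grasp_force: 30.0
```

Call:
{"api": "step_arm", "payload": {"deltas": [[[0,0,0.002],[0,0,0],-1],[[0,0,0.004],[0,0,0],-1],[[0,0,0.004],[0,0,0],-1],[[0,0,0.004],[0,0,0],-1]]}}

```text
t: 9.63
ee_pos: [455.7, -140.4, 77.7]
orientation: [0.091, 3.14, -0.0]
ft_force: [-0.5, -1.0, 6.1]
width: 10.1
grasp_force: 30.0
```

Call:
{"api": "step_arm", "payload": {"deltas": [[[0,0,0.002],[0,0,0],-1],[[0,0,0.004],[0,0,0],-1],[[0,0,0.004],[0,0,0],-1],[[0,0,0.004],[0,0,0],-1]]}}

```text
t: 9.97
ee_pos: [455.9, -140.4, 77.6]
orientation: [0.091, 3.14, -0.0]
ft_force: [-3.7, 0.4, 21.0]
width: 9.7
grasp_force: 30.0
```

Red is on the floor: the arm stopped at TCP z 77.6 and the force rose sharply. I'll ease off, then nudge it towards the shoe to feel whether it is gripped or loose.

Call:
{"api": "step_arm", "payload": {"deltas": [[[0,0,-0.004],[0,0,0],-1],[[0,0,-0.004],[0,0,0],-1],[[0,0,-0.004],[0,0,0],-1]]}}

```text
t: 10.22
ee_pos: [455.7, -140.4, 77.7]
orientation: [0.091, 3.14, -0.0]
ft_force: [-1.9, -0.7, 7.3]
width: 9.6
grasp_force: 30.0
```

Call:
{"api": "step_arm", "payload": {"deltas": [[[0,-0.003,0],[0,0,0],-1],[[0,-0.006,0],[0,0,0],-1],[[0,-0.006,0],[0,0,0],-1],[[0,-0.006,0],[0,0,0],-1]]}}

```text
t: 10.55
ee_pos: [455.7, -141.1, 77.7]
orientation: [-0.093, -3.14, -0.003]
ft_force: [0.3, 7.0, 9.6]
width: 9.8
grasp_force: 30.0
```

Call:
{"api": "step_arm", "payload": {"deltas": [[[0,0.006,-0.002],[0,0,0],-1],[[0,0.006,-0.002],[0,0,0],-1],[[0,0.006,-0.002],[0,0,0],-1]]}}

```text
t: 10.8
ee_pos: [455.6, -140.4, 77.7]
orientation: [-0.091, -3.14, 0.0]
ft_force: [1.5, -0.8, -2.7]
width: 10.1
grasp_force: 30.0
```

Call:
{"api": "step_arm", "payload": {"deltas": [[[0,0.002,0],[0,0,0],-1],[[0,0.004,0],[0,0,0],-1],[[0,0.004,0],[0,0,0],-1]]}}

```text
t: 11.05
ee_pos: [455.7, -140.1, 77.8]
orientation: [-0.091, -3.14, 0.002]
ft_force: [0.6, -8.1, -5.8]
width: 9.7
grasp_force: 30.0
```

It is stiff both ways with no slack, so red is gripped. I'll release it.

Call:
{"api": "step_arm", "payload": {"deltas": [[[0,-0.003,0.002],[0,0,0],-1],[[0,-0.003,0.002],[0,0,0],-1],[[0,-0.003,0.002],[0,0,0],-0.6],[[0,-0.003,0.002],[0,0,0],-0.4],[[0,-0.003,0.002],[0,0,0],-0.2],[[0,-0.003,0.002],[0,0,0],-0.2],[[0,-0.003,0.002],[0,0,0],-0.2],[[0,-0.003,-0.03],[0,0,0],-0.2],[[0,-0.003,-0.1],[0,0,0],-0.2],[[0,-0.003,-0.22],[0,0,0],-0.2],[[0.08,-0.003,-0.32],[0,0,0],-0.2],[[0.18,-0.003,-0.4],[0,0,0],-0.2],[[0.2,-0.003,-0.44],[0,0,0],-0.2],[[0.2,-0.003,-0.44],[0,0,0],-0.2],[[0.2,-0.003,-0.44],[0,0,0],-0.2],[[0.2,-0.003,-0.44],[0,0,0],-0.2]]}}

```text
t: 12.38
ee_pos: [396.3, -136.6, 209.9]
orientation: [0.092, 3.14, -0.0]
ft_force: [0.2, -0.5, -0.6]
width: 35.2
grasp_force: 0.0
```

```bash
python3 - <<'E'
from h import *
im=save('wrist','w6.png'); t=save('top','t6.png'); s=save('scene','s6.png'); o=get_obs(); print(o['t'],o['ee_pos'].round(2),o['ft_force'].round(2),o['width'])
a=cv2.resize(im['pixels'][110:370,190:490],(520,450),interpolation=cv2.INTER_CUBIC)
b=cv2.resize(s['pixels'][210:310,270:420],(280,187)); c=cv2.resize(t['pixels'][140:300,280:400],(197,263))
r=np.zeros((450,280,3),np.uint8); r[:187]=b; r[187:450,:197]=c
cv2.imwrite('pics/c6.png',np.hstack([a,r])[:,:,::-1])
for c in HSV:
  for k in blobs(im,c,100)[:3]: print(c,cv2.contourArea(k),cv2.boundingRect(k))
E
```

```text
12.5333 [ 395.92 -136.42  209.11] [-0.26  0.51 -0.29] 35.086655424967795
red 437.0 (322, 288, 13, 48)
red 256.0 (520, 329, 54, 29)
yellow 2589.5 (240, 89, 90, 80)
blue 532.5 (366, 421, 22, 33)
blue 132.0 (280, 261, 10, 20)
```

View pics/c6.png

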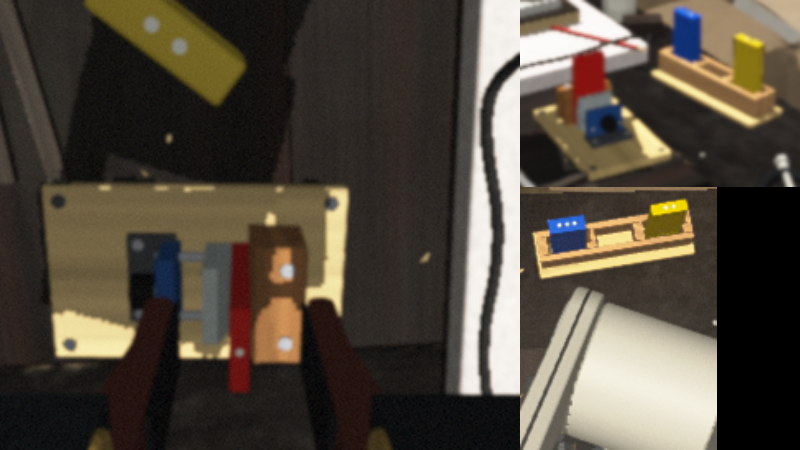

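Red stands upright between the shoe and the fence in all three views, and blue and yellow are still upright in the rack. The gripper is clear of everything.

```bash
python3 -c "
from h import *
print(close_job())"
```

```text
the job is handed in; nothing more can be done
None
```

The red packer fits. It is standing fully home in the gap against the fence, gripped by the shoe with no slack either way. It was the first one I tried, so blue and yellow never left their rack slots. The press briefly read 21 N, but only after red had reached the floor. The job is handed in, and I have not seen a verdict.

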